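# Bring the jug's spout round to the throwing gauge

### The arm

A 6-joint arm with a two-finger parallel gripper is mounted at the origin on the work surface. World frame = base frame: x ahead of the robot, y to its left, z up, the work surface at z = 0. Lengths are in m, angles in degrees, forces in N, time in s.
With the tool pointing down it reaches from about 0.275 to 1 m from the base axis. Payload 8.4 kg.
Tool frame: the origin (TCP) lies midway between the tips of the shut fingers; the grasp point (between the pads) lies 19 mm behind it (arm.grasp_offset is the distance from the TCP to the grasp point, in m); z points along the fingers, x is the direction in which the jaws open and shut, and the axes are right-handed (so a half turn about z gives the same grasp; the last joint's range is limited). The gripper opens to 85 mm and grips with 20 to 120 N. Pads are 22 mm wide; open, the fingers measure 114 mm over their backs; the gripper's body (76 mm by 85 mm) begins 54 mm behind the grasp point. The pads swing forward as they close: fully open they stand 13 mm farther back than shut.
Start: joints at [-67.976, 20.225, 93.587, -0, 66.188, -0.138], TCP at [0.236, -0.579, 0.231] pointing down, gripper open.
Joint ranges: [-150.9, 150.9], [-52.94, 120.26], [3.33, 152.33], [-74.26, 254.26], [0, 154.13], [-172.89, 172.89]. Speed limits (degrees/s): [127.2, 127.2, 159.86, 180, 180, 180].

### API

Orientations are given as a 3x3 rotation matrix whose columns are the frame's x, y, z axes.
In Python, from bench import readout, cams, finish_job, arm gives the robot as it stands.
- The arm moves only by the tool move_arm, never from a script. Its argument "motion" is text: rows parted by semicolons, each of 6 numbers parted by spaces: the shift along the tool's x, y, z in m, then the turn, a rotation vector about the tool's x, y, z in units of 6 degrees (1.0 is 6 degrees). A call has 1 to 10 rows; each row shifts and turns the commanded pose from where the row before left it, along the tool's axes as they then stand; what a row does not reach is not made up. A row lasts 1/12 s, in which the tool goes at most 41.7 mm and 7.16 degrees, less where a joint would pass 70% of its speed; a pose out of reach is approached as far as the arm can. A call with a gripper value outside its range is refused whole. "gripper" is the closure in counts, from 0 (fully open) to 255 (shut), set as the call begins (left out, the last holds). The fingers move at their own pace and stop on an object; "squeeze" is the grip in N (left out, the last holds). Time passes only in rows, so rows that do not move let the fingers close. It gives the time, the measured TCP pose, the force and the opening at its end, in the units of the state.
- readout.get_obs(): the state, without advancing time (a new reading comes with each control period).
- cams.capture(name): name is "scene" or "top" or "wrist"; returns (picture, depth): 480x640x3 uint8, blue, green, red; 480x640 float32, m along the optical axis (not along the pixel's ray), 0 where there is no reading.
- cams.get_calibration(name): a dict with "fovy" (degrees; the focal length in pixels is half the picture's height over the tangent of half this angle, whatever the lens; pixels are square), "cx", "cy" (the principal point, pixels), "rvec" (rotation vector, rad) and "tvec" (3), from world to camera coordinates, as OpenCV has them. Camera axes: x right, y down, z forward; pixel columns grow to the right and rows downward; lengths in m; the calibration is good to about 2 mm. A picture is of the moment at which its call begins: read the wrist's pose just before it. get_calibration takes no time and is no camera call; for the wrist camera it gives the pose at the moment of the call.
- finish_job(): hands the job in, once; it reports no verdict.
The state is a dict: "t": time; "joint_positions": joint angles; "dq": joint speeds; "tau": joint torques, N m; "tool_pos": TCP position; "ee_rot": TCP orientation; "contact_force": force on the tool from outside, world axes, zero at the start; "moment": the same for the moment, N m; "finger_gap": finger opening in m.
Only numpy, scipy, OpenCV 4.12 (cv2) and the standard library are available. Lean on these libraries where they do the work, as an engineer would, in place of code of your own. Each camera call takes 0.05 s, during which the arm holds its last target.

### The job

Set the jug up for checking against the throwing gauge: with a fingertip, gently push the banding wheel round by its arm until the jug's spout points straight at the gauge's post, and leave the wheel standing there. Then push the gauge's swinging pointer round until it points straight at the spout and the middle of the jug. Do not grip anything, do not touch, shift or lift the jug itself, and leave the other things on the table where they are.

Things in the scene. Friction and masses are not known exactly. Their poses are not given: they have to be found in the camera images.
- wheel_base: Grey cast foot of the banding wheel, fixed to the table, 130 mm across. Origin on the wheel's axis at table height; its y axis points level at the gauge's post, its z axis is the turning axis.
- wheel (a joint): Turning angle of the wheel (rad), counter-clockwise from above is positive; at 0 the push arm lies along wheel_base's x axis; the jug turns with it. It turns freely for more than a half turn either way from any start, with light friction (about 0.12 N m, 1 N at the arm), and stays where it is left if pushed slowly. The wheel is a brass disc 170 mm across, its top 62 mm above the table.
- push_end (a point): Centre of the outer end of the wheel's single push arm: a straight level steel bar 12 mm wide and 16 mm tall running radially from the disc's edge (85 mm from the axis) to 155 mm from the axis. The bar's mid-height is 57 mm above the table, its underside 49 mm, with nothing beneath it.
- jug: Small terracotta jug, loose, standing in the middle of the wheel (origin: centre of its underside, on the wheel's axis). Body 74 mm across, 85 mm tall (rim 147 mm above the table), one tubular spout along its +x axis and one loop handle along -x reaching 61 mm from its axis.
- spout_tip (a point): Centre of the mouth of the jug's spout, 60 mm out from the jug's axis along the jug's +x and 76 mm above its underside (138 mm above the table).
- gauge: Fixed throwing gauge: round dark foot 76 mm across and 18 mm high with an upright steel post 12 mm thick, 150 mm tall. Origin on the post's axis at table height; its x axis points level at the wheel's axis, 215 to 230 mm away.
- pointer (a joint): Angle of the gauge's pointer about the post (rad): 0 points exactly at the wheel's axis; positive is swung clockwise seen from above, and it starts 0.9 to 1.45 away on that side, which is the side nearer the robot. Free from -0.8 to 1.7 with light friction (0.05 N m), stays where it is left.
- pointer_tip (a point): Sharp end of the pointer, 136 mm from the post's axis, 131 mm above the table. The pointer is a level wooden bar 8 mm wide and 16 mm tall (underside 123 mm above the table) from the post to 118 mm out, then a 6 mm steel pin. It passes clear above the wheel and its tip clears the jug.
- bowl: Green bowl, 116 mm across, 60 mm tall; leave it alone.
- glaze_jar: White jar with a cap, 56 mm across, 75 mm tall; leave it alone.
- small_pot: White cup, 68 mm across, 50 mm tall; leave it alone.
- raw_cup: Terracotta cup, 68 mm across, 70 mm tall; leave it alone.
- black_block: Black block 60 x 40 x 30 mm; leave it alone.
- spatula: Spatula 170 mm long lying on the table; leave it alone.
- rib: Flat wooden rib 90 x 45 x 8 mm lying on the table; leave it alone.
There are look-alikes about, which are no part of the job. What is shaped like the gauge but blue or red is not meant.

How it is judged (in metres and radians):
On the way, in this order (a step that is already met when the one before it is completed fails the run):
1. the wheel has been turned and stands still with the spout pointing at the gauge's post (y of spout_tip in the frame of gauge between -0.01 and 0.01 m and x of spout_tip in the frame of gauge below 0.185 m and velocity of joint wheel between -0.05 and 0.05 rad/s), for 0.3 s.
2. the pointer points at the spout (y of pointer_tip in the frame of gauge between -0.012 and 0.012 m and x of pointer_tip in the frame of gauge above 0.1 m and velocity of joint pointer between -0.05 and 0.05 rad/s and y of spout_tip in the frame of gauge between -0.01 and 0.01 m and x of spout_tip in the frame of gauge below 0.185 m), for 0.2 s.
At the end, for the whole second after the job is handed in: The spout's tip lies within 10 mm of the line from the post to the wheel's axis, on the post's side; the pointer's tip lies within 12 mm of that line, pointing at the jug; wheel, pointer and jug are still; the jug stands upright on the wheel within 12 mm of its axis (all of step 2 and velocity of joint wheel between -0.05 and 0.05 rad/s and horizontal distance between jug and wheel_base below 0.012 m and angle between jug's own z axis and vertical below 0.1 rad and linear speed of jug below 0.02 m/s and z of jug in the frame of wheel_base between 0.055 and 0.068 m); the robot touches nothing.
It fails at once if the jug is lifted off the wheel (z of jug in the frame of wheel_base above 0.07 m).
It fails at once if the jug is touched by the robot (contact force between any of the fingers, the arm and jug above 0.5 N).
It fails at once if the jug is shifted more than 15 mm off the wheel's middle or tipped (horizontal distance between jug and wheel_base above 0.015 m or angle between jug's own z axis and vertical above 0.25 rad).
It fails at once if the wheel or the gauge is pushed or squeezed harder than 25 N (contact force between the fingers and wheel_base above 25 N or contact force between the fingers and gauge above 25 N).
It fails at once if another thing on the table is moved more than 20 mm (distance of any of bowl, glaze_jar, small_pot, raw_cup, black_block, spatula, rib from where it was at the start of the episode above 0.02 m).
It also fails if it takes over 59 s, if anything falls off the work surface, if the arm or the gripper's body presses on something with over 40 N, if the wrist force passes 120 N, or if a joint passes its speed limit or range.

## Working session

There is one attempt and no reset: what is moved stays moved. The work goes in short steps, Python scripts to look and compute and a tool call to move; the robot and the scene stay as the last step left them, time stands still between calls to the robot, and variables do not carry over. Pictures are saved under pics/ and viewed, and the job is handed in when it is done.

Besides the shell and the picture viewer there is one more tool, called after "Emit:" as name(argument=value, ...), one argument or row to a line, values as JSON. move_arm: Moves the arm, as the interface text tells. Its arguments: {"type":"object","properties":{"motion":{"type":"string"},"gripper":{"type":"number"},"squeeze":{"type":"number"}},"required":["motion"]}

```bash
mkdir -p pics; ls
python3 - <<'E'
from bench import readout,cams
import cv2
o=readout.get_obs();print(o)
for n in("scene","top"):
    c=cams.get_calibration(n);print(n,c)
    p,d=cams.capture(n);cv2.imwrite(f"pics/{n}0.png",p)
    import numpy as np;np.save(f"pics/{n}0.npy",d)
E
```

```text
pics
{'t': 0.0, 'joint_positions': array([-6.79772728e+01,  2.02613599e+01,  9.36303857e+01, -9.10754348e-04,
        6.61881820e+01, -1.37181495e-01]), 'dq': array([ 0.02670073, -0.01251002,  0.03126331, -0.04515899, -0.01061903,
        0.04359044]), 'tau': array([ 1.98450376e-03, -6.05258274e+01, -3.42064512e+01,  1.22504312e-04,
        9.22589796e-03,  2.73999353e-05]), 'tool_pos': array([ 0.23556049, -0.57838049,  0.23056419]), 'ee_rot': array([[ 3.77198419e-01, -9.26132315e-01, -5.36570470e-04],
       [-9.26131420e-01, -3.77198800e-01,  1.28776047e-03],
       [-1.39503032e-03,  1.11935573e-05, -9.99999027e-01]]), 'contact_force': array([ 0.52869898, -0.27233788,  0.27127871]), 'moment': array([-0.07275105,  0.02724677, -0.01810552]), 'finger_gap': 0.08515350981589866}
scene {'fovy': 47.35883189064256, 'cx': 310.29395790640194, 'cy': 233.8879212169744, 'rvec': array([ 1.3330573 ,  2.40759041, -0.73935648]), 'tvec': array([ 0.25576452, -0.31354538,  1.87747896])}
top {'fovy': 53.620708461995, 'cx': 329.61522782839717, 'cy': 240.19820727109757, 'rvec': array([ 2.13049112, -2.12849034,  0.17732378]), 'tvec': array([0.01917837, 0.54197607, 1.06582021])}
```

View pics/scene0.png

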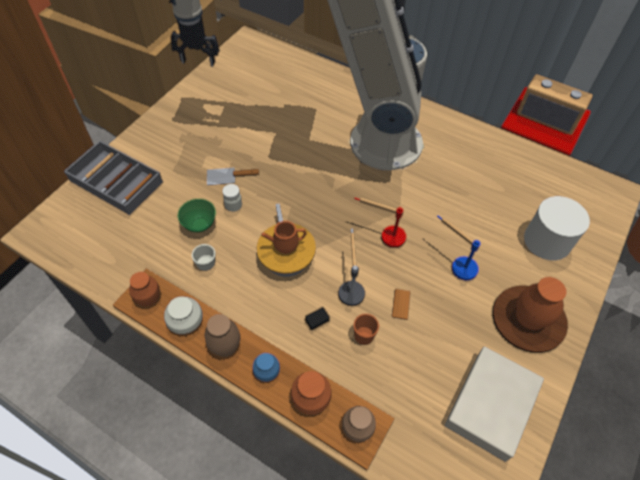

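View pics/top0.png

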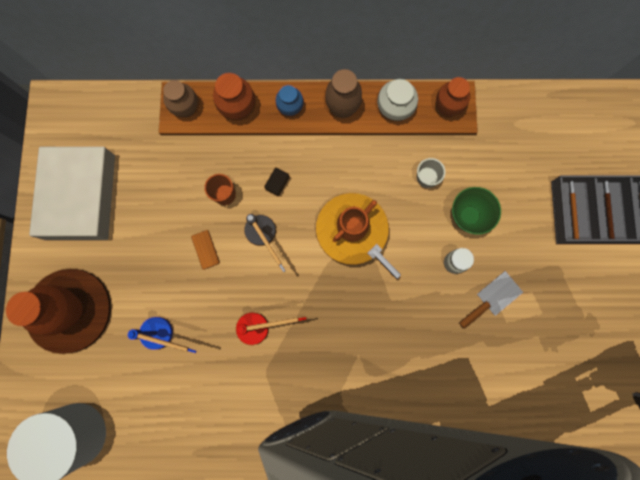

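```bash
cat > h.py <<'E'
import numpy as np,cv2
from bench import readout,cams
def K(c):
    f=240/np.tan(np.radians(c["fovy"]/2));return np.array([[f,0,c["cx"]],[0,f,c["cy"]],[0,0,1]])
def ray(c,uv):
    R=cv2.Rodrigues(c["rvec"])[0];o=-R.T@c["tvec"]
    uv=np.atleast_2d(np.array(uv,float));d=np.linalg.solve(K(c),np.c_[uv,np.ones(len(uv))].T).T@R
    return o,d
def plane(c,uv,z):
    o,d=ray(c,uv);return o+d*((z-o[2])/d[:,2])[:,None]
def proj(c,P):
    return cv2.projectPoints(np.atleast_2d(np.array(P,float)),c["rvec"],c["tvec"],K(c),None)[0][:,0]
def cloud(c,d):
    v,u=np.mgrid[0:480,0:640];o,r=ray(c,np.c_[u.ravel(),v.ravel()])
    return (o+r*d.ravel()[:,None]).reshape(480,640,3)
E
python3 - <<'E'
from h import *
c=cams.get_calibration("top");p=cv2.imread("pics/top0.png");d=np.load("pics/top0.npy")
cv2.imwrite("pics/top0z.png",cv2.resize(p[170:300,230:410],None,fx=4.4,fy=4.4,interpolation=cv2.INTER_CUBIC))
X=cloud(c,d)
for u,v in [(260,229),(251,217),(270,235),(282,268),(352,225),(375,205),(337,240),(375,250),(395,275),(330,200)]: print(u,v,X[v,u].round(3))
h=cv2.cvtColor(p,cv2.COLOR_BGR2HSV)
# wheel brass by depth height
m=((X[...,2]>.055)&(X[...,2]<.068)).astype(np.uint8)
m[:, :300]=0;m[:,410:]=0;m[:180]=0;m[280:]=0
n,l,s,ce=cv2.connectedComponentsWithStats(m);print(s,ce)
E
python3 - <<'E'
from h import *
p=cv2.imread("pics/scene0.png")
cv2.imwrite("pics/scene0z.png",cv2.resize(p[190:320,240:400],None,fx=4.5,fy=4.5,interpolation=cv2.INTER_CUBIC))
E
```

```text
260 229 [0.571 0.185 0.037]
251 217 [0.574 0.187 0.152]
270 235 [0.56  0.164 0.017]
282 268 [0.467 0.121 0.132]
352 225 [ 0.574 -0.032  0.068]
375 205 [ 0.604 -0.079  0.138]
337 240 [0.532 0.003 0.108]
375 250 [ 0.516 -0.085  0.065]
395 275 [ 0.459 -0.129  0.064]
330 200 [0.635 0.019 0.063]
[[     0      0    640    480 303915]
 [   316    193     85     86   3210]
 [   352    217      2      3      3]
 [   349    218      1      1      1]
 [   346    221      1      1      1]
 [   348    220      1      1      1]
 [   350    220      1      1      1]
 [   352    221      9      6     17]
 [   355    220      1      1      1]
 [   343    223      4      4      8]
 [   347    222      3      4      5]
 [   350    222      1      1      1]
 [   352    225      1      1      1]
 [   359    225      4      6     10]
 [   348    227      8      6     21]
 [   356    227      1      1      1]
 [   357    228      2      3      3]] [[319.13809453 239.58121185]
 [352.98255452 232.13800623]
 [352.66666667 218.        ]
 [349.         218.        ]
 [346.         221.        ]
 [348.         220.        ]
 [350.         220.        ]
 [356.05882353 223.        ]
 [355.         220.        ]
 [344.625      224.875     ]
 [348.2        223.4       ]
 [350.         222.        ]
 [352.         225.        ]
 [360.4        227.2       ]
 [351.47619048 229.52380952]
 [356.         227.        ]
 [357.33333333 229.        ]]
```

View pics/top0z.png

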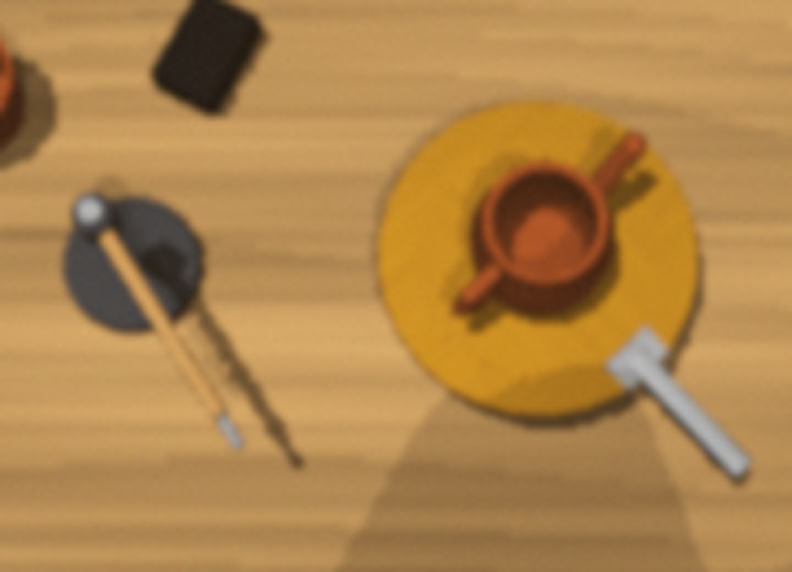

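View pics/scene0z.png

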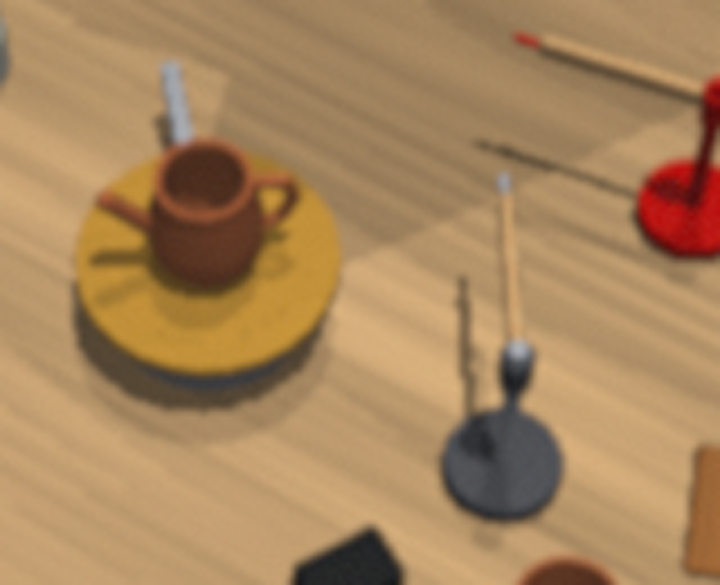

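```bash
cat > meas.py <<'E'
from h import *
def measure(p,c,dbg=None):
    h=cv2.cvtColor(p,cv2.COLOR_BGR2HSV);out={}
    def win(m,u0,u1,v0,v1):
        q=np.zeros_like(m);q[v0:v1,u0:u1]=m[v0:v1,u0:u1];return q
    # brass disc -> circle fit on plane z=.062
    b=cv2.inRange(h,(17,150,80),(25,255,255));b=win(b,300,410,180,280)
    b=cv2.morphologyEx(b,cv2.MORPH_OPEN,np.ones((3,3)))
    k=cv2.findContours(b,cv2.RETR_EXTERNAL,cv2.CHAIN_APPROX_NONE)[0];k=max(k,key=cv2.contourArea)
    P=plane(c,k[:,0],.062)[:,:2]
    keep=np.ones(len(P),bool)
    for _ in range(8):
        A=np.c_[2*P[keep],np.ones(keep.sum())];s=np.linalg.lstsq(A,(P[keep]**2).sum(1),rcond=None)[0]
        r=np.sqrt(s[2]+s[:2]@s[:2]);keep=abs(np.linalg.norm(P-s[:2],axis=1)-r)<.003
    out["wheel"]=s[:2];out["wheel_r"]=r;out["n"]=(keep.sum(),len(P))
    return out,h,b
E
python3 - <<'E'
from meas import *
c=cams.get_calibration("top");p=cv2.imread("pics/top0.png");d=np.load("pics/top0.npy");X=cloud(c,d)
o,h,b=measure(p,c);print(o)
W=o["wheel"]
for u,v in [(350,200),(375,205),(374,203),(260,240),(251,217),(283,270),(398,276)]:print(u,v,h[v,u],X[v,u].round(3))
# jug pixels: terracotta
Z=X[...,2];R=np.hypot(X[...,0]-W[0],X[...,1]-W[1])
j=cv2.inRange(h,(3,120,50),(15,255,255))>0
m=j&(R<.075)&(R>.042)&(Z>.08)
A=np.degrees(np.arctan2(X[...,1]-W[1],X[...,0]-W[0]))
for lo,hi in((-120,0),(60,180)):
    q=m&(A>lo)&(A<hi);print(q.sum(),A[q].mean(),A[q].std(),R[q].max(),Z[q].min(),Z[q].max())
q=(R>.10)&(R<.16)&(Z>.055)&(Z<.072)&(A<-90);print("arm",q.sum(),A[q].mean(),R[q].max(),Z[q].mean())
f=(h[...,2]<95)&(h[...,1]<110);f[:,:235]=0;f[:,280:]=0;f[:205]=0;f[255:]=0
v,u=np.nonzero(f);print("foot",f.sum(),u.min(),u.max(),v.min(),v.max(),plane(c,[[(u.min()+u.max())/2,(v.min()+v.max())/2]],.018),plane(c,[[u.min()-.5,230],[u.max()+.5,230]],.018))
print("post top",plane(c,[[230+90/4.4,170+211/4.4]],.15))
print("ptip",plane(c,[[230+239/4.4,170+446/4.4]],.131))
print("spout",plane(c,[[230+637/4.4,170+146/4.4]],.138))
print("pushend",plane(c,[[230+738/4.4,170+470/4.4]],.065))
cs=cams.get_calibration("scene")
print("scene ptip",plane(cs,[[240+504/4.5,190+176/4.5]],.131),"spout",plane(cs,[[240+105/4.5,190+203/4.5]],.138),"posttop",plane(cs,[[240+517/4.5,190+350/4.5]],.15),"pushend",plane(cs,[[240+171/4.5,190+66/4.5]],.065))
E
```

```text
{'wheel': array([ 0.56888645, -0.03632495]), 'wheel_r': np.float64(0.06976981764791156), 'n': (np.int64(8), 342)}
350 200 [ 19 210 194] [ 0.635 -0.028  0.06 ]
375 205 [ 15 205 142] [ 0.604 -0.079  0.138]
374 203 [ 10 196 164] [ 0.606 -0.076  0.147]
260 240 [11 27 76] [0.547 0.187 0.02 ]
251 217 [ 15   3 177] [0.574 0.187 0.152]
283 270 [ 14  27 163] [0.462 0.118 0.135]
398 276 [ 20  10 155] [ 0.457 -0.136  0.061]
54 -45.255161498469526 3.999013593355474 0.06091940759177063 0.1243712527663865 0.1473012252976833
52 130.71539817281075 2.6797453535413926 0.062096314192423424 0.09136634381766529 0.14146911760447045
arm 134 -138.98713556114862 0.15228669975608655 0.06447686231347868
foot 559 245 275 215 244 [[0.57304446 0.18798738 0.018     ]] [[0.57180042 0.22541326 0.018     ]
 [0.57182867 0.15050938 0.018     ]]
post top [[0.5723039  0.18865769 0.15      ]]
ptip [[0.45965495 0.11602427 0.131     ]]
spout [[ 0.60790957 -0.07892696  0.138     ]]
pushend [[ 0.45444635 -0.13521905  0.065     ]]
scene ptip [[0.45961927 0.12027458 0.131     ]] spout [[ 0.61022971 -0.07254917  0.138     ]] posttop [[0.57437702 0.19230206 0.15      ]] pushend [[ 0.45767574 -0.13060169  0.065     ]]
```

```bash
cat > meas.py <<'E'
from h import *
from scipy.optimize import least_squares
def wheel(p,c,win):
    h=cv2.cvtColor(p,cv2.COLOR_BGR2HSV);u0,u1,v0,v1=win
    b=cv2.inRange(h,(16,150,60),(25,255,255));q=np.zeros_like(b);q[v0:v1,u0:u1]=b[v0:v1,u0:u1]
    q=cv2.morphologyEx(q,cv2.MORPH_OPEN,np.ones((3,3)))
    k=max(cv2.findContours(q,cv2.RETR_EXTERNAL,cv2.CHAIN_APPROX_NONE)[0],key=cv2.contourArea)
    P=plane(c,cv2.convexHull(k)[:,0],.062)[:,:2]
    P=plane(c,k[:,0],.062)[:,:2]
    s=least_squares(lambda s:np.linalg.norm(P-s[:2],axis=1)-.085,P.mean(0),loss="soft_l1",f_scale=.001)
    e=np.linalg.norm(P-s.x,axis=1)-.085
    return s.x,np.median(e),(abs(e)<.003).sum(),len(e)
E
python3 - <<'E'
from meas import *
print(wheel(cv2.imread("pics/top0.png"),cams.get_calibration("top"),(300,410,180,280)))
print(wheel(cv2.imread("pics/scene0.png"),cams.get_calibration("scene"),(250,322,218,280)))
E
```

```text
(array([ 0.56827315, -0.03138121]), np.float64(-0.0005380539668592213), np.int64(195), 342)
(array([ 0.56867081, -0.03024044]), np.float64(-0.0027157049331250557), np.int64(87), 164)
```

Emit:
move_arm(
  motion="-0.025 -0.0245 0 0 0 0;-0.025 -0.0245 0 0 0 0;-0.025 -0.0245 0 0 0 0;-0.025 -0.0245 0 0 0 0;-0.025 -0.0245 0 0 0 0;-0.025 -0.0245 0 0 0 0;-0.025 -0.0245 0 0 0 0;-0.025 -0.0245 0 0 0 0;-0.025 -0.0245 0 0 0 0;-0.025 -0.0245 0 0 0 0",
  gripper=255,
)

```text
t: 0.93
tool_pos: [0.3685, -0.2532, 0.2312]
ee_rot: [[0.377, -0.926, -0.0], [-0.926, -0.377, 0.0], [-0.0, 0.0, -1.0]]
contact_force: [0.8, -0.0, 0.0]
finger_gap: 0.0001
```

Emit:
move_arm(
  motion="-0.025 -0.0245 0 0 0 0;-0.025 -0.0245 0 0 0 0;-0.025 -0.0245 0 0 0 0;-0.025 -0.0245 0 0 0 0;-0.025 -0.0245 0 0 0 0;0 0 0 0 0 -0.85;0 0 0 0 0 -0.85;0 0 0 0 0 -0.85;0 0 0 0 0 -0.85;0 0 0 0 0 0",
)

```text
t: 1.77
tool_pos: [0.4345, -0.0927, 0.2311]
ee_rot: [[0.68, -0.734, -0.001], [-0.734, -0.68, 0.0], [-0.0, 0.0, -1.0]]
contact_force: [0.3, -0.6, 0.1]
finger_gap: -0.0002
```

Emit:
move_arm(
  motion="0 0 0.03 0 0 0;0 0 0.03 0 0 0;0 0 0.03 0 0 0;0 0 0.03 0 0 0;0 0 0.03 0 0 0;0 0 0.025 0 0 0;0 0 0.01 0 0 0;0 0 0 0 0 0;0 0 0 0 0 0",
)

```text
t: 2.52
tool_pos: [0.4347, -0.093, 0.0465]
ee_rot: [[0.675, -0.738, -0.001], [-0.738, -0.675, 0.0], [-0.001, 0.0, -1.0]]
contact_force: [0.2, -0.3, 0.5]
finger_gap: 0.0
```

Run:
```python
from h import *
o=readout.get_obs();print(o["tool_pos"],o["contact_force"],o["t"])
p,d=cams.capture("wrist");cv2.imwrite("pics/w1.png",p)
p,d=cams.capture("top");cv2.imwrite("pics/t1.png",p)
```

```text
[ 0.43470851 -0.09296724  0.04651147] [ 0.16445346 -0.26859692  0.46939712] 2.5167
```

View pics/w1.png

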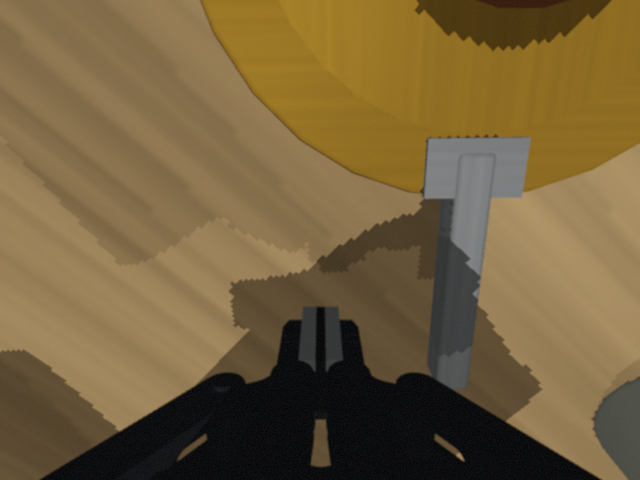

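View pics/t1.png

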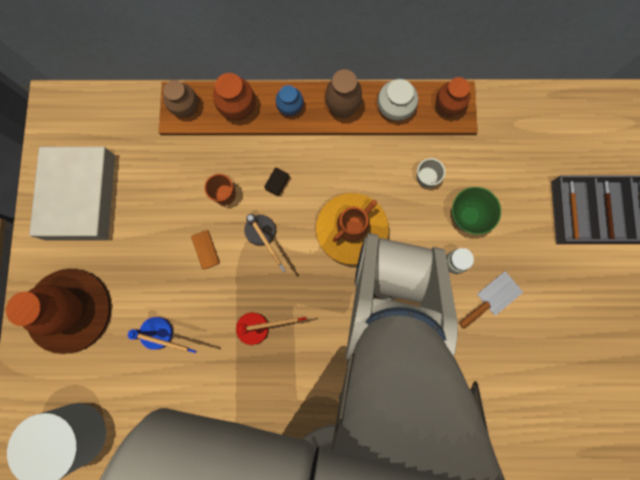

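Emit:
move_arm(
  motion="0.004 0 0 0 0 0;0.004 0 0 0 0 0;0.004 0 0 0 0 0;0.004 0 0 0 0 0;0.003 0 0 0 0 0;0.002 0 0 0 0 0;0.002 0 0 0 0 0;0.002 0 0 0 0 0;0 0 0 0 0 0",
)

```text
t: 3.37
tool_pos: [0.4518, -0.1115, 0.0462]
ee_rot: [[0.676, -0.737, 0.0], [-0.737, -0.676, -0.0], [0.0, -0.0, -1.0]]
contact_force: [0.7, 0.2, 0.2]
finger_gap: 0.0005
```

Run:
```python
from h import *
o=readout.get_obs();print(o["tool_pos"],o["contact_force"],o["t"])
p,d=cams.capture("wrist");cv2.imwrite("pics/w2.png",p)
```

```text
[ 0.45182285 -0.11152489  0.04623965] [0.70879653 0.20083688 0.19366521] 3.3667
```

View pics/w2.png

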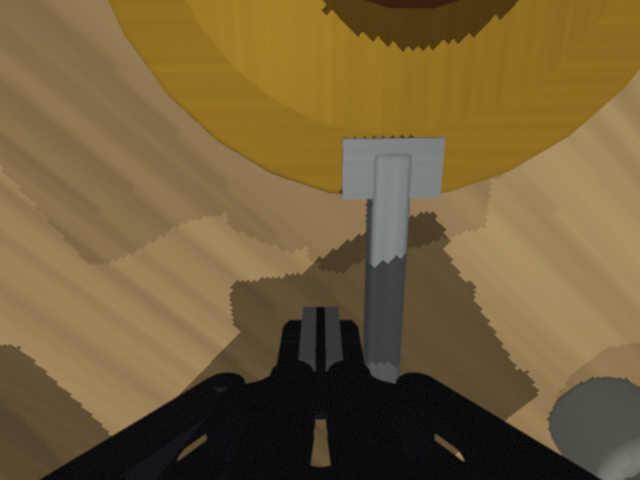

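Emit:
move_arm(
  motion="0.0037 0.0005 0 0 0 -0.25;0.0037 0.0005 0 0 0 -0.25;0.0037 0.0005 0 0 0 -0.25;0.0037 0.0005 0 0 0 -0.25;0.0074 0.0009 0 0 0 -0.5;0.0074 0.0009 0 0 0 -0.5;0.0074 0.0009 0 0 0 -0.5;0.0074 0.0009 0 0 0 -0.5;0.0037 0.0005 0 0 0 -0.25;0.0018 0.0002 0 0 0 -0.125",
)

```text
t: 4.25
tool_pos: [0.4865, -0.1473, 0.0461]
ee_rot: [[0.89, -0.456, -0.001], [-0.456, -0.89, 0.0], [-0.001, 0.0, -1.0]]
contact_force: [-0.8, -0.6, -0.1]
finger_gap: -0.0003
```

```bash
cat > st.py <<'E'
from h import *
import sys
o=readout.get_obs();R=o["ee_rot"];W=np.array([.568,-.031])
r=o["tool_pos"][:2]-W
print("pos",o["tool_pos"].round(4),"F",o["contact_force"].round(2),"t",o["t"],"xang",np.degrees(np.arctan2(R[1,0],R[0,0])).round(2),"tang",(r@R[:2,0]).round(4),"rad",(r@R[:2,1]).round(4))
if len(sys.argv)>1:
    for n in sys.argv[2:]:
        p,d=cams.capture(n);cv2.imwrite(f"pics/{n}{sys.argv[1]}.png",p);np.save(f"pics/{n}{sys.argv[1]}.npy",d)
E
python3 st.py 3 wrist
```

```text
pos [ 0.4865 -0.1473  0.0461] F [-0.82 -0.65 -0.14] t 4.25 xang -27.12 tang -0.0195 rad 0.1407
```

View pics/wrist3.png

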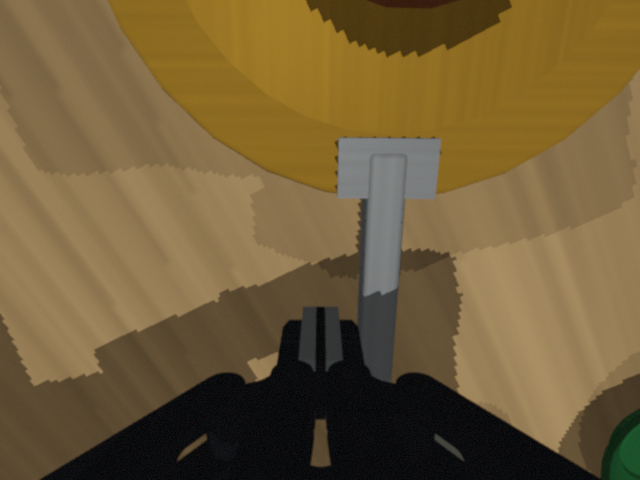

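Emit:
move_arm(
  motion="0.0037 0.0005 0 0 0 -0.25;0.0074 0.0009 0 0 0 -0.5;0.0074 0.0009 0 0 0 -0.5;0.0074 0.0009 0 0 0 -0.5;0.0074 0.0009 0 0 0 -0.5;0.0074 0.0009 0 0 0 -0.5;0.0074 0.0009 0 0 0 -0.5;0.0074 0.0009 0 0 0 -0.5;0.0074 0.0009 0 0 0 -0.5;0.0074 0.0009 0 0 0 -0.5",
)

```text
t: 5.13
tool_pos: [0.5514, -0.1725, 0.0461]
ee_rot: [[1.0, 0.025, -0.001], [0.025, -1.0, 0.0], [-0.001, -0.0, -1.0]]
contact_force: [-1.3, 0.2, -0.3]
finger_gap: -0.0001
```

```bash
python3 st.py
```

```text
pos [ 0.5514 -0.1725  0.0461] F [-1.33  0.2  -0.3 ] t 5.1333 xang 1.41 tang -0.0201 rad 0.141
```

Emit:
move_arm(
  motion="0.0074 0.0009 0 0 0 -0.5;0.0074 0.0009 0 0 0 -0.5;0.0074 0.0009 0 0 0 -0.5;0.0074 0.0009 0 0 0 -0.5;0.0074 0.0009 0 0 0 -0.5;0.0074 0.0009 0 0 0 -0.5;0.0074 0.0009 0 0 0 -0.5;0.0074 0.0009 0 0 0 -0.5;0.0074 0.0009 0 0 0 -0.5;0.0074 0.0009 0 0 0 -0.5",
)

```text
t: 5.97
tool_pos: [0.6244, -0.1621, 0.046]
ee_rot: [[0.853, 0.521, -0.001], [0.521, -0.853, 0.0], [-0.001, -0.001, -1.0]]
contact_force: [-2.0, 0.4, -0.5]
finger_gap: -0.0002
```

Emit:
move_arm(
  motion="0.0074 0.0009 0 0 0 -0.5;0.0074 0.0009 0 0 0 -0.5;0.0074 0.0009 0 0 0 -0.5;0.0074 0.0009 0 0 0 -0.5;0.0074 0.0009 0 0 0 -0.5;0.0074 0.0009 0 0 0 -0.5;0.0074 0.0009 0 0 0 -0.5;0.0074 0.0009 0 0 0 -0.5;0.0037 0.0005 0 0 0 -0.25;0.0018 0.0002 0 0 0 -0.125",
)

```text
t: 6.8
tool_pos: [0.6769, -0.124, 0.046]
ee_rot: [[0.536, 0.845, -0.001], [0.845, -0.536, 0.0], [-0.0, -0.001, -1.0]]
contact_force: [-0.7, -0.2, 0.5]
finger_gap: -0.0
```

```bash
python3 st.py 4 wrist top scene
python3 - <<'E'
import cv2
p=cv2.imread("pics/top4.png");q=cv2.imread("pics/scene4.png")
cv2.imwrite("pics/top4z.png",cv2.resize(p[150:300,230:410],None,fx=4,fy=4,interpolation=cv2.INTER_CUBIC))
cv2.imwrite("pics/scene4z.png",cv2.resize(q[190:320,240:400],None,fx=4.5,fy=4.5,interpolation=cv2.INTER_CUBIC))
E
```

```text
pos [ 0.6769 -0.124   0.046 ] F [-0.74 -0.16  0.49] t 6.8 xang 57.62 tang -0.0202 rad 0.1417
```

View pics/top4z.png

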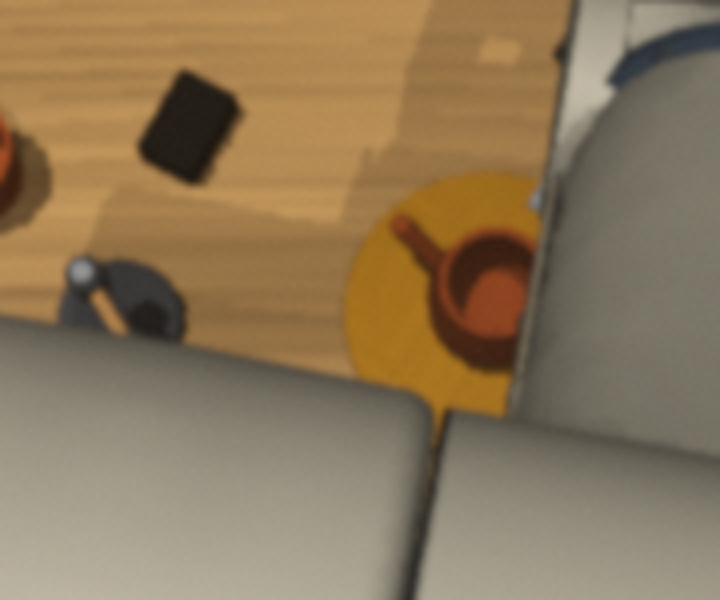

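View pics/scene4z.png

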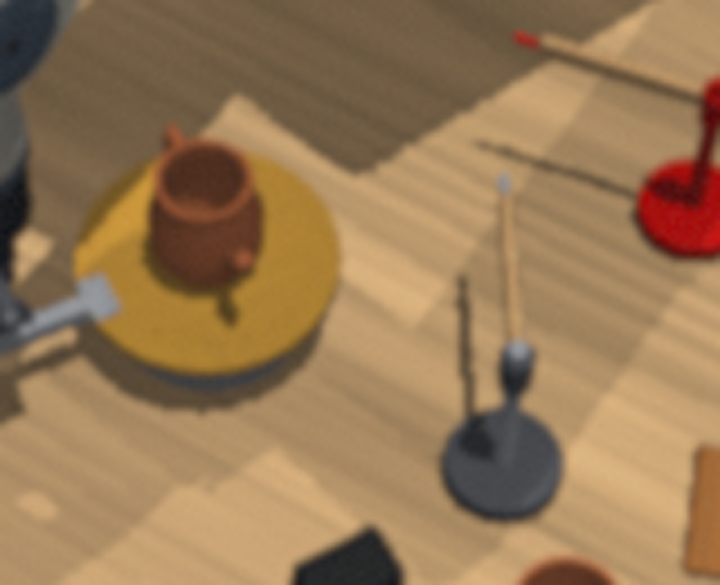

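View pics/wrist4.png

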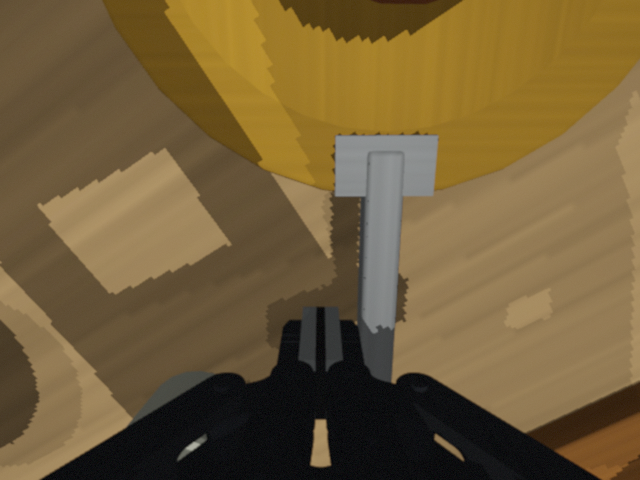

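Run:
```python
from h import *
c=cams.get_calibration("top");cs=cams.get_calibration("scene");W=np.array([.568,-.031])
def a(P):r=P[0,:2]-W;return P.round(4),np.degrees(np.arctan2(r[1],r[0])),np.hypot(*r)
print(a(plane(c,[[230+400/4,150+225/4]],.138)))
print(a(plane(cs,[[240+243/4.5,190+262/4.5]],.138)))
print(a(plane(c,[[230+492/4,150+288/4]],.147)))
```

```text
(array([[0.601 , 0.0185, 0.138 ]]), np.float64(56.25760069285081), np.float64(0.059483157646793815))
(array([[0.6014, 0.0213, 0.138 ]]), np.float64(57.405415661858115), np.float64(0.06206200377683356))
(array([[ 0.5642, -0.0309,  0.147 ]]), np.float64(178.17608285380422), np.float64(0.003844022859017743))
```

Emit:
move_arm(
  motion="0.0037 0.0005 0 0 0 -0.25;0.0074 0.0009 0 0 0 -0.5;0.0074 0.0009 0 0 0 -0.5;0.0074 0.0009 0 0 0 -0.5;0.0074 0.0009 0 0 0 -0.5;0.0074 0.0009 0 0 0 -0.5;0.0074 0.0009 0 0 0 -0.5;0.0074 0.0009 0 0 0 -0.5;0.0037 0.0005 0 0 0 -0.25;0.0037 0.0005 0 0 0 -0.25",
)

```text
t: 7.78
tool_pos: [0.7066, -0.069, 0.0463]
ee_rot: [[0.119, 0.993, -0.0], [0.993, -0.119, -0.0], [-0.0, -0.0, -1.0]]
contact_force: [-0.8, 0.2, 0.2]
finger_gap: -0.0003
```

Emit:
move_arm(
  motion="0.0037 0.0005 0 0 0 -0.25;0.0037 0.0005 0 0 0 -0.25;0.0037 0.0005 0 0 0 -0.25;0.0018 0.0002 0 0 0 -0.125;0.0018 0.0002 0 0 0 -0.125;0.0009 0.0001 0 0 0 -0.06;0 0 0 0 0 0;0 0 0 0 0 0",
)

```text
t: 8.45
tool_pos: [0.71, -0.0537, 0.0463]
ee_rot: [[0.01, 1.0, 0.0], [1.0, -0.01, 0.0], [0.0, 0.0, -1.0]]
contact_force: [-0.6, 0.5, -0.7]
finger_gap: 0.0001
```

```bash
python3 st.py 5 top scene
python3 - <<'E'
import cv2
p=cv2.imread("pics/top5.png");q=cv2.imread("pics/scene5.png")
cv2.imwrite("pics/top5z.png",cv2.resize(p[150:300,230:410],None,fx=4,fy=4,interpolation=cv2.INTER_CUBIC))
cv2.imwrite("pics/scene5z.png",cv2.resize(q[190:320,240:400],None,fx=4.5,fy=4.5,interpolation=cv2.INTER_CUBIC))
E
```

```text
pos [ 0.71   -0.0537  0.0463] F [-0.56  0.52 -0.69] t 8.45 xang 89.41 tang -0.0212 rad 0.1422
```

View pics/top5z.png

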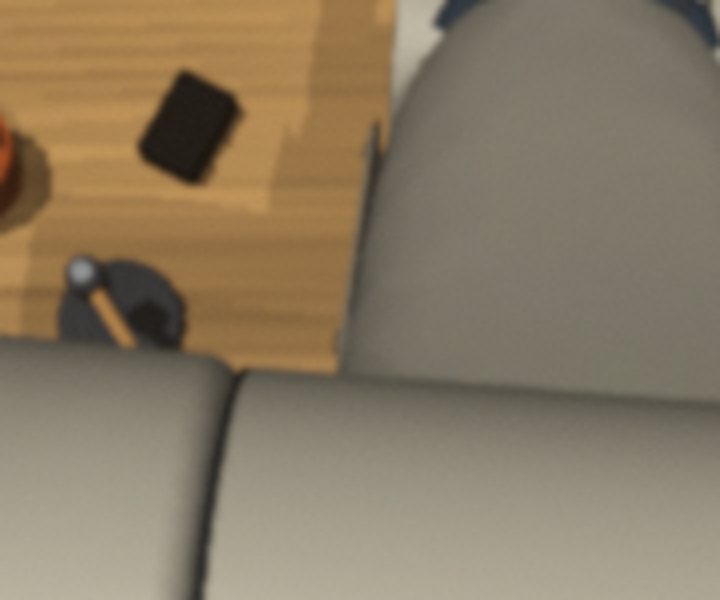

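View pics/scene5z.png

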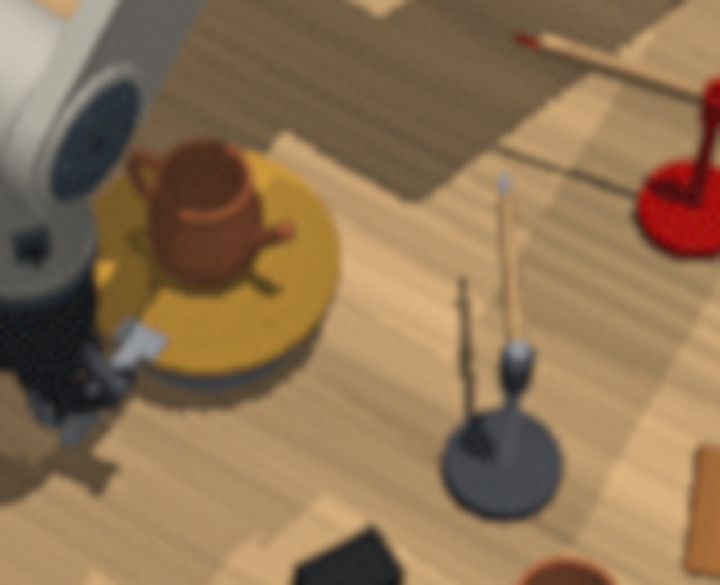

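Emit:
move_arm(
  motion="-0.005 0 0 0 0 0;-0.01 0 0 0 0 0;-0.01 0 0 0 0 0;0 0 -0.02 0 0 0;0 0 -0.04 0 0 0;0 0 -0.04 0 0 0;0 0 -0.04 0 0 0;0 0 -0.04 0 0 0;0 0 -0.03 0 0 0;-0.04 0 0 0 0 0",
)

```text
t: 9.38
tool_pos: [0.7129, -0.1152, 0.2652]
ee_rot: [[0.006, 1.0, 0.012], [1.0, -0.006, 0.001], [0.001, 0.012, -1.0]]
contact_force: [1.5, -0.4, 0.9]
finger_gap: -0.0005
```

Emit:
move_arm(
  motion="-0.04 0 0 0 0 0;-0.04 0 0 0 0 0;-0.04 0 0 0 0 0;-0.04 0 0 0 0 0;-0.04 0 0 0 0 0;-0.04 0 0 0 0 0;0 0 0 0 0 0",
)

```text
t: 9.97
tool_pos: [0.7046, -0.3677, 0.2557]
ee_rot: [[0.016, 1.0, -0.0], [1.0, -0.016, -0.003], [-0.003, -0.0, -1.0]]
contact_force: [-0.6, 1.0, 0.9]
finger_gap: -0.0002
```

```bash
python3 st.py 6 top scene
python3 - <<'E'
import cv2
p=cv2.imread("pics/top6.png");q=cv2.imread("pics/scene6.png")
cv2.imwrite("pics/top6z.png",cv2.resize(p[150:300,230:410],None,fx=4,fy=4,interpolation=cv2.INTER_CUBIC))
cv2.imwrite("pics/scene6z.png",cv2.resize(q[190:320,240:400],None,fx=4.5,fy=4.5,interpolation=cv2.INTER_CUBIC))
E
```

```text
pos [ 0.7046 -0.3677  0.2557] F [-0.6   0.95  0.86] t 9.9667 xang 89.09 tang -0.3345 rad 0.142
```

View pics/top6z.png

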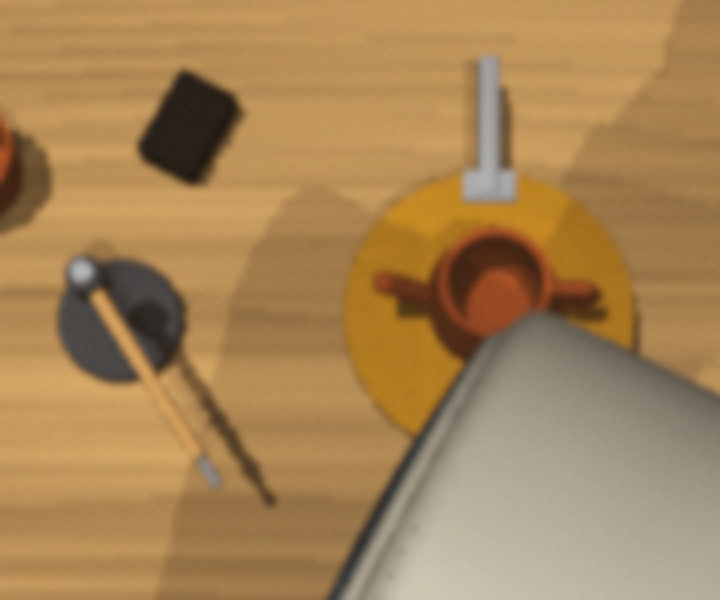

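View pics/scene6z.png

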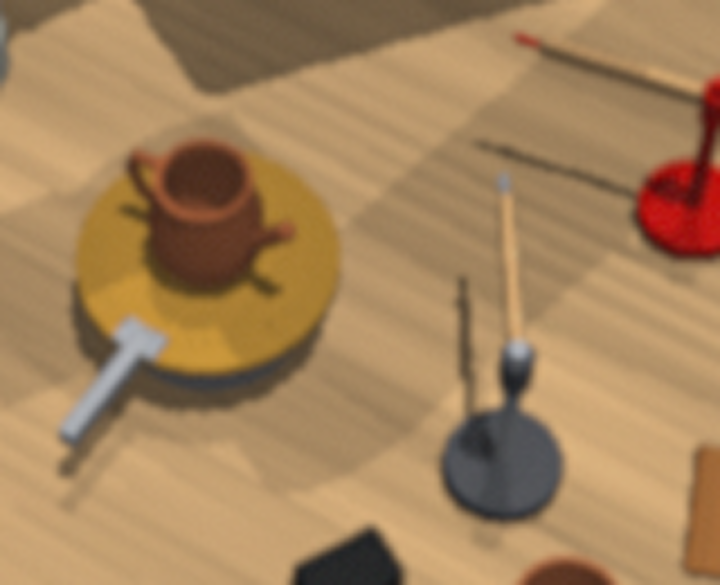

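Run:
```python
from h import *
c=cams.get_calibration("top");cs=cams.get_calibration("scene");W=np.array([.568,-.031])
def T(x,y,z):return plane(c,[[230+x/4,150+y/4]],z)[0,:2]
def S(x,y,z):return plane(cs,[[240+x/4.5,190+y/4.5]],z)[0,:2]
def a(P):r=P-W;return P.round(4),np.degrees(np.arctan2(r[1],r[0])).round(2),np.hypot(*r).round(4)
print("top");[print(*a(q)) for q in (T(384,283,.138),T(82,271,.15),T(210,478,.131),T(487,60,.065),T(496,286,.147))]
print("scene");[print(*a(q)) for q in (S(287,231,.138),S(517,350,.15),S(504,180,.131),S(70,435,.065),S(206,178,.147))]
```

```text
top
[0.5688 0.0271] 89.19 0.0581
[0.5728 0.1886] 88.76 0.2196
[0.4637 0.12  ] 124.65 0.1835
[ 0.7195 -0.0326] -0.59 0.1515
[ 0.5653 -0.033 ] -143.58 0.0034
scene
[0.5687 0.0316] 89.32 0.0626
[0.5744 0.1923] 88.36 0.2234
[0.4622 0.1217] 124.7 0.1858
[ 0.7223 -0.0263] 1.74 0.1543
[ 0.5673 -0.0273] 99.99 0.0038
```

Emit:
move_arm(
  motion="0.034 -0.0154 0 0 0 0;0.034 -0.0154 0 0 0 0;0.034 -0.0154 0 0 0 0;0.034 -0.0154 0 0 0 0;0.034 -0.0154 0 0 0 0;0.034 -0.0154 0 0 0 0;0.034 -0.0154 0 0 0 0;0.034 -0.0154 0 0 0 0;0.034 -0.0154 0 0 0 0;0.034 -0.0154 0 0 0 0",
)

```text
t: 10.9
tool_pos: [0.5547, -0.0148, 0.2565]
ee_rot: [[0.009, 1.0, 0.0], [1.0, -0.009, 0.0], [0.0, 0.0, -1.0]]
contact_force: [0.4, 0.7, 0.4]
finger_gap: -0.0005
```

Emit:
move_arm(
  motion="0.034 -0.0154 0 0 0 0;0.034 -0.0154 0 0 0 0;0.034 -0.0154 0 0 0 0;0.034 -0.0154 0 0 0 0;0.034 -0.0154 0 0 0 0;0.034 -0.0154 0 0 0 0;0 0 0 0 0 1.1;0 0 0 0 0 1.1;0 0 0 0 0 1.1;0 0 0 0 0 1.1",
)

```text
t: 11.73
tool_pos: [0.4648, 0.1887, 0.2565]
ee_rot: [[0.457, 0.89, 0.0], [0.89, -0.457, 0.0], [0.0, -0.0, -1.0]]
contact_force: [-0.0, 0.7, -0.5]
finger_gap: -0.0003
```

Emit:
move_arm(
  motion="0 0 0 0 0 1.1;0 0 0 0 0 1.1;0 0 0 0 0 1.1;0 0 0 0 0 1.1;0 0 0 0 0 1.1;0 0 0 0 0 1.1;0 0 0 0 0 1.1;0 0 0 0 0 1.1;0 0 0 0 0 1.1;0 0 0 0 0 1.1",
)

```text
t: 12.57
tool_pos: [0.465, 0.1883, 0.2564]
ee_rot: [[0.998, -0.056, -0.0], [-0.056, -0.998, 0.0], [-0.0, -0.0, -1.0]]
contact_force: [0.8, -0.9, 0.4]
finger_gap: 0.0001
```

Emit:
move_arm(
  motion="0 0 0 0 0 1.1;0 0 0 0 0 1.1;0 0 0 0 0 1.1;0 0 0 0 0 1.1;0 0 0 0 0 1.1;0 0 0 0 0 1.1;0 0 0 0 0 1.1;0 0 0 0 0 1.1;0 0 0 0 0 0.3;0 0 0 0 0 0",
)

```text
t: 13.4
tool_pos: [0.4651, 0.1882, 0.2564]
ee_rot: [[0.536, -0.844, 0.0], [-0.844, -0.536, 0.0], [-0.0, -0.0, -1.0]]
contact_force: [-0.1, -1.0, -0.6]
finger_gap: -0.0002
```

```bash
sed -i 's/W=np.array.*/W=np.array([.5735,.1905])/' st.py; python3 st.py 7 wrist
```

```text
pos [0.4651 0.1882 0.2564] F [-0.1  -1.01 -0.57] t 13.4 xang -57.6 tang -0.0562 rad 0.0928
```

View pics/wrist7.png

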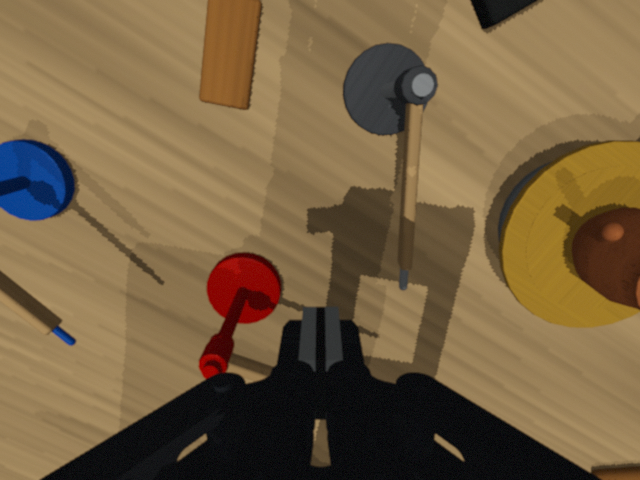

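Run:
```python
from h import *
c=cams.get_calibration("top")
print(plane(c,[[252,328]],.018),plane(c,[[243,327]],.15),plane(c,[[316,319]],.131))
```

```text
[[0.33911619 0.2004738  0.018     ]] [[0.34265452 0.19716372 0.15      ]] [[0.3592325  0.04762107 0.131     ]]
```

Emit:
move_arm(
  motion="0 0 0.03 0 0 0;0 0 0.03 0 0 0;0 0 0.03 0 0 0;0 0 0.03 0 0 0;0 0 0.013 0 0 0;0 0 0.005 0 0 0;0 0 0 0 0 0;0 0 0 0 0 0",
)

```text
t: 14.12
tool_pos: [0.4663, 0.1881, 0.119]
ee_rot: [[0.537, -0.844, 0.001], [-0.844, -0.537, 0.0], [0.0, -0.001, -1.0]]
contact_force: [-0.3, 0.4, 0.5]
finger_gap: 0.0
```

```bash
python3 st.py 8 wrist
```

```text
pos [0.4663 0.1881 0.119 ] F [-0.34  0.43  0.53] t 14.1167 xang -57.52 tang -0.0556 rad 0.0917
```

View pics/wrist8.png

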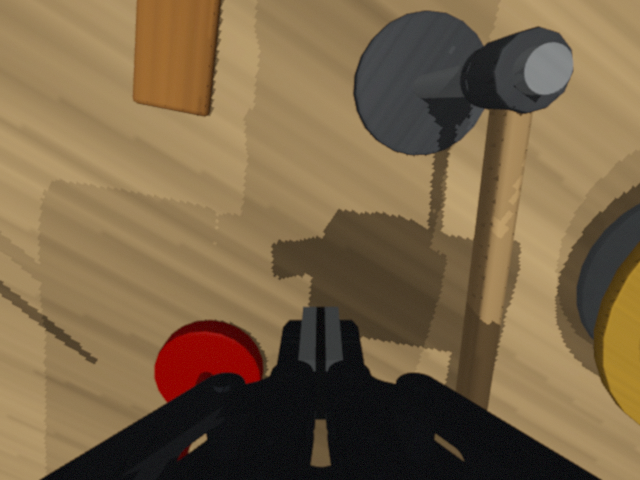

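Emit:
move_arm(
  motion="0.005 0 0 0 0 0;0.005 0 0 0 0 0;0.005 0 0 0 0 0;0.005 0 0 0 0 0;0.005 0 0 0 0 0;0.004 0 0 0 0 0;0.003 0 0 0 0 0;0.002 0 0 0 0 0;0.001 0 0 0 0 0;0 0 0 0 0 0",
)

```text
t: 15.0
tool_pos: [0.4847, 0.158, 0.1182]
ee_rot: [[0.536, -0.844, -0.0], [-0.844, -0.536, -0.0], [-0.0, 0.0, -1.0]]
contact_force: [-0.0, 0.4, -0.3]
finger_gap: -0.0
```

Emit:
move_arm(
  motion="0.0016 0.0003 0 0 0 -0.17;0.0032 0.0005 0 0 0 -0.33;0.0032 0.0005 0 0 0 -0.33;0.0032 0.0005 0 0 0 -0.33;0.0032 0.0005 0 0 0 -0.33;0.0032 0.0005 0 0 0 -0.33;0.0032 0.0005 0 0 0 -0.33;0.0032 0.0005 0 0 0 -0.33;0.0032 0.0005 0 0 0 -0.33;0.0016 0.0003 0 0 0 -0.17",
)

```text
t: 15.83
tool_pos: [0.4996, 0.1333, 0.1182]
ee_rot: [[0.771, -0.637, -0.001], [-0.637, -0.771, -0.0], [-0.0, 0.0, -1.0]]
contact_force: [-0.4, -0.6, 0.1]
finger_gap: -0.0003
```

```bash
python3 st.py 9 wrist
```

```text
pos [0.4996 0.1333 0.1182] F [-0.43 -0.63  0.12] t 15.8333 xang -39.54 tang -0.0205 rad 0.0912
```

View pics/wrist9.png

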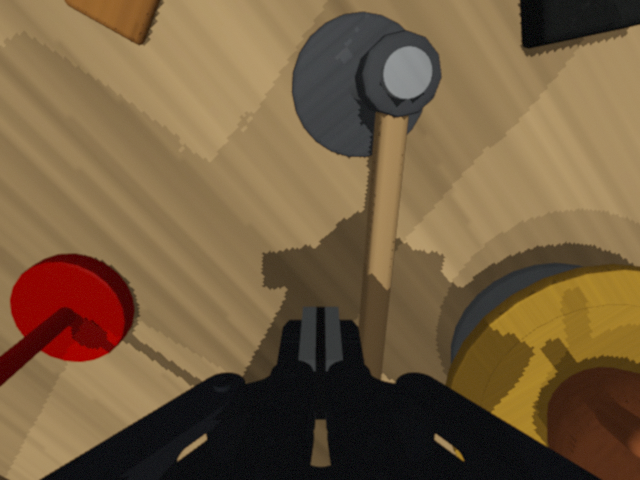

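Emit:
move_arm(
  motion="0.0032 0.0005 0 0 0 -0.33;0.0032 0.0005 0 0 0 -0.33;0.0032 0.0005 0 0 0 -0.33;0.0032 0.0005 0 0 0 -0.33;0.0032 0.0005 0 0 0 -0.33;0.0032 0.0005 0 0 0 -0.33;0.0032 0.0005 0 0 0 -0.33;0.0032 0.0005 0 0 0 -0.33;0.0032 0.0005 0 0 0 -0.33;0.0032 0.0005 0 0 0 -0.33",
)

```text
t: 16.72
tool_pos: [0.5243, 0.1128, 0.1182]
ee_rot: [[0.941, -0.339, -0.001], [-0.339, -0.941, -0.0], [-0.001, 0.0, -1.0]]
contact_force: [-0.8, 0.5, 0.3]
finger_gap: 0.0
```

Emit:
move_arm(
  motion="0.0032 0.0005 0 0 0 -0.33;0.0032 0.0005 0 0 0 -0.33;0.0032 0.0005 0 0 0 -0.33;0.0032 0.0005 0 0 0 -0.33;0.0016 0.0003 0 0 0 -0.17;0.0016 0.0003 0 0 0 -0.17;0 0 0 0 0 0",
)

```text
t: 17.3
tool_pos: [0.5394, 0.106, 0.1183]
ee_rot: [[0.985, -0.172, 0.0], [-0.172, -0.985, -0.0], [0.0, -0.0, -1.0]]
contact_force: [0.4, 0.7, -0.1]
finger_gap: -0.0001
```

```bash
python3 st.py 10 wrist scene
python3 - <<'E'
import cv2
q=cv2.imread("pics/scene10.png")
cv2.imwrite("pics/scene10z.png",cv2.resize(q[190:320,240:400],None,fx=4.5,fy=4.5,interpolation=cv2.INTER_CUBIC))
E
```

```text
pos [0.5394 0.106  0.1183] F [ 0.35  0.71 -0.07] t 17.3 xang -9.91 tang -0.019 rad 0.0891
```

View pics/wrist10.png

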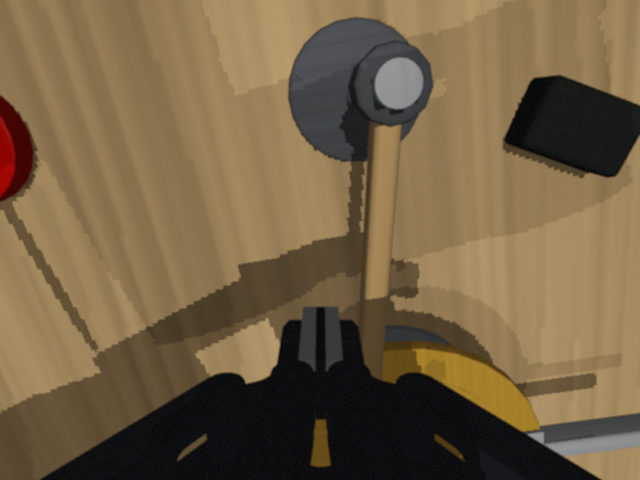

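View pics/scene10z.png

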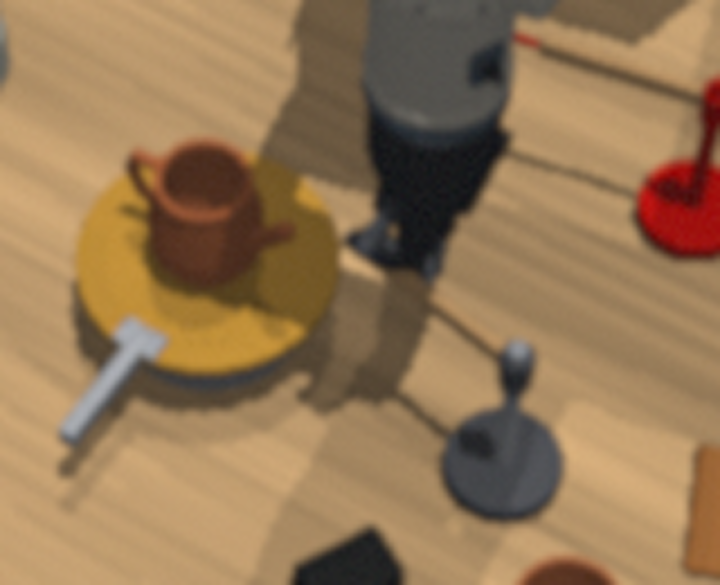

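```bash
cat > pa.py <<'E'
from h import *
import sys
n=sys.argv[1];c=cams.get_calibration("wrist");p=cv2.imread(f"pics/wrist{n}.png");d=np.load(f"pics/wrist{n}.npy")
X=cloud(c,d);Z=X[...,2]
m=(Z>.125)&(Z<.145);m[300:]=0;m[:130]=0;m[:,:300]=0;m[:,480:]=0
q=X[m][:,:2];print(len(q),Z[m].mean())
vx=cv2.fitLine(q.astype(np.float32),cv2.DIST_HUBER,0,1e-4,1e-4).ravel();a=np.degrees(np.arctan2(vx[1],vx[0]));print("line angle",a,a-180,"pt",vx[2:])
m=(Z>.146)&(Z<.155);m[200:]=0;print("post",X[m][:,:2].mean(0),m.sum())
E
python3 pa.py 10
```

```text
5122 0.1375832732456726
line angle 78.69095 -101.30905 pt [0.56570494 0.15243189]
post [0.57345252 0.18899393] 1997
```

Emit:
move_arm(
  motion="0.0016 0.0003 0 0 0 -0.17;0.0032 0.0005 0 0 0 -0.33;0.0032 0.0005 0 0 0 -0.33;0.0032 0.0005 0 0 0 -0.33;0.0016 0.0003 0 0 0 -0.17;0.0016 0.0003 0 0 0 -0.17;0.0008 0.0001 0 0 0 -0.08;0.0008 0.0001 0 0 0 -0.08;0 0 0 0 0 0;0 0 0 0 0 0",
)

```text
t: 18.23
tool_pos: [0.555, 0.1019, 0.1183]
ee_rot: [[1.0, 0.0, 0.0], [0.0, -1.0, 0.0], [0.0, -0.0, -1.0]]
contact_force: [-0.7, -0.2, 0.6]
finger_gap: 0.0001
```

```bash
python3 st.py 11 wrist; python3 pa.py 11
```

```text
pos [0.555  0.1019 0.1183] F [-0.75 -0.15  0.63] t 18.2333 xang 0.0 tang -0.0185 rad 0.0886
5087 0.13759350562779382
line angle 89.120605 -90.879395 pt [0.5724418  0.15219796]
post [0.5734368  0.18897256] 1978
```

Emit:
move_arm(
  motion="-0.004 0 0 0 0 0;-0.01 0 0 0 0 0;-0.015 0 0 0 0 0;-0.015 0 0 0 0 0;0 0 -0.03 0 0 0;0 0 -0.04 0 0 0;0 0 -0.04 0 0 0;0 0 -0.03 0 0 0;-0.03 0 0 0 0 0;-0.03 0 0 0 0 0",
)

```text
t: 19.12
tool_pos: [0.4513, 0.102, 0.2602]
ee_rot: [[1.0, -0.0, 0.004], [-0.0, -1.0, 0.001], [0.004, -0.001, -1.0]]
contact_force: [-0.7, -0.2, -0.2]
finger_gap: -0.0001
```

Emit:
move_arm(
  motion="-0.03 0 0 0 0 0;0 -0.035 0 0 0 0;0 -0.035 0 0 0 0;0 -0.035 0 0 0 0;0 -0.035 0 0 0 0;0 -0.035 0 0 0 0;0 0 0 0 0 0",
)

```text
t: 19.7
tool_pos: [0.4201, 0.2815, 0.2583]
ee_rot: [[1.0, 0.003, 0.001], [0.003, -1.0, 0.003], [0.001, -0.003, -1.0]]
contact_force: [-0.3, -0.7, 0.5]
finger_gap: 0.0
```

```bash
python3 st.py 12 top scene
python3 - <<'E'
import cv2
p=cv2.imread("pics/top12.png");q=cv2.imread("pics/scene12.png")
cv2.imwrite("pics/top12z.png",cv2.resize(p[150:300,230:410],None,fx=4,fy=4,interpolation=cv2.INTER_CUBIC))
cv2.imwrite("pics/scene12z.png",cv2.resize(q[190:320,240:400],None,fx=4.5,fy=4.5,interpolation=cv2.INTER_CUBIC))
E
```

```text
pos [0.4201 0.2815 0.2583] F [-0.33 -0.65  0.48] t 19.7 xang 0.17 tang -0.1531 rad -0.0914
```

View pics/top12z.png

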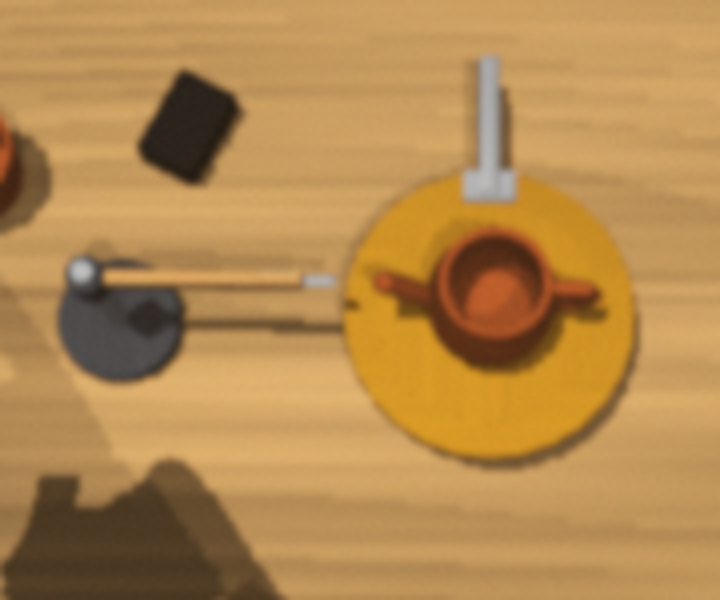

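View pics/scene12z.png

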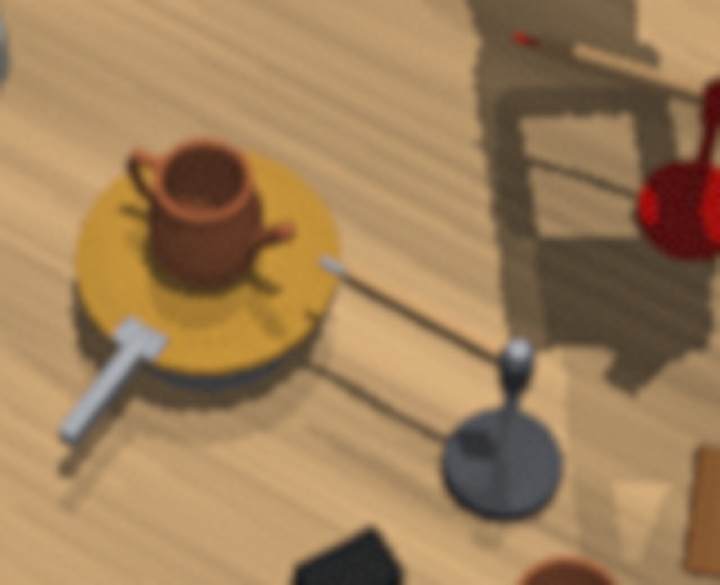

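View pics/scene12.png

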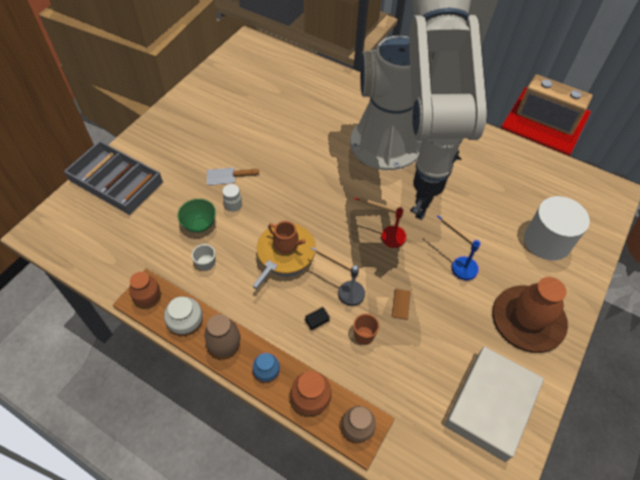

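Run:
```python
from meas import *
c=cams.get_calibration("top");cs=cams.get_calibration("scene")
Wt=wheel(cv2.imread("pics/top12.png"),c,(300,410,180,280));Ws=wheel(cv2.imread("pics/scene12.png"),cs,(250,322,218,280));print(Wt,Ws)
def T(x,y,z):return plane(c,[[230+x/4,150+y/4]],z)[0,:2]
def S(x,y,z):return plane(cs,[[240+x/4.5,190+y/4.5]],z)[0,:2]
for n,W,G,sp,pt,rim in(("top",Wt[0],T(83,271,.15),T(383,283,.138),T(335,282,.131),T(496,286,.147)),("scene",Ws[0],S(517,350,.15),S(288,231,.138),S(323,262,.131),S(206,178,.147))):
    e=(W-G)/np.linalg.norm(W-G);nn=np.array([-e[1],e[0]])
    print(n,"dist",np.linalg.norm(W-G),[((q-G)@e*1000,(q-G)@nn*1000) for q in(sp,pt,rim)])
```

```text
(array([ 0.56750336, -0.03209807]), np.float64(0.000214140683640264), np.int64(195), 220) (array([ 0.56926345, -0.03090219]), np.float64(-0.005140830161058298), np.int64(78), 218)
top dist 0.2201986138125431 [(np.float64(160.47258271342028), np.float64(-0.10896473355632906)), (np.float64(134.19469322213584), np.float64(1.3233774291324238)), (np.float64(221.180622678979), np.float64(-2.2279180864129184))]
scene dist 0.22326280941032237 [(np.float64(160.25807021424032), np.float64(-2.2889585183133105)), (np.float64(132.99470808344142), np.float64(0.8514761050431024)), (np.float64(219.66674668674017), np.float64(-2.005156662192151))]
```

All offsets are within about 2 mm of the line, against tolerances of 10 and 12 mm. The arm is clear, so I'm handing in.

```bash
python3 -c "
from bench import finish_job
print(finish_job())"
```

```text
the job is handed in; nothing more can be done
None
```

I've handed the job in: the jug's spout points at the gauge's post, and the pointer points at the spout and the middle of the jug. The hand-in reported no verdict, so what follows rests on my own checks.

**What I did:** With the fingers shut, I pushed the wheel's arm about 137° counter-clockwise and backed away. I then pushed the gauge's pointer about 57° counter-clockwise and moved the arm clear of everything. Nothing was gripped and the jug was not touched. The force readings I took stayed around 2 N or less, and the clock stood at about 19.7 s of the 59 s allowed.

**Last checks (top and scene cameras):**

| Check | Top camera | Scene camera | Limit |
|---|---|---|---|
| Spout tip off the post–axis line | −0.1 mm | −2.3 mm | 10 mm |
| Spout tip distance from the post | 160 mm | 160 mm | under 185 mm |
| Pointer tip off the line | 1.3 mm | 0.9 mm | 12 mm |
| Jug rim's sideways offset from the line | about 2 mm | about 2 mm | 12 mm (jug off the wheel's axis) |

- **Jug and other things:** The jug stands upright on the wheel. In the last picture the other objects look to be where they started; I judged that by eye and did not measure each one.
- **Disagreements:** The two cameras differed by 2–4 mm on single points. My fit of the wheel's circle in the scene view was also poorer than in the top view, with a median error of about 5 mm. Both cameras still agree on the alignment well within the limits.

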